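# Shut the straps over a polishing mandrel

## Task

The polishing mandrel lies in its cradle but has crept sideways out of place. Push it lengthwise by its black end knob until its brass collar rests against the saddle at the other end, then press both hinged straps down by their orange pads until the catches click and hold them shut. Leave the jar, grey felt wheel, green bar and loupe where they are.

Things in the scene. Friction and masses are not known exactly. Their poses are not given: they have to be found in the camera images.
- cradle: Fixed blue base plate 160 x 250 x 16 mm with two aluminium saddles (100 mm in x, 36 mm in y, tops at z = 82 mm) at y = +85 mm (A) and -85 mm (B). Origin: centre of its underside; z up, y along the mandrel, +x the hinge side, -x (robot side) the catch side. Channels 23 mm wide, open above, floors at z = 60 mm. Spring catches at x = -55 to -84 mm, to z = 99 mm.
- mandrel: Loose mandrel, 0.5 kg, lying along the cradle's y, can roll. Shaft 20 mm thick, y = -150 to +120 mm; white wheel 96 mm across, 22 thick at y = 0; brass collars 36 mm across from wheel to y = +67 and to -30; black knob 40 mm across, y = -165 to -143. Origin: wheel centre on the axis, z = 70 mm. Starts 14 to 32 mm too far to -y; home at y = 0 of the cradle: long collar on saddle A's inner face.
- mandrel_knob (a point): Centre of the flat outer (-y) end face of the mandrel's black end knob, 70 mm above the table; push here along the cradle's +y.
- strap_a (a joint): Opening angle (rad) of strap A, a steel strap 98 x 36 x 7 mm over the saddle at the cradle's +y end. 0 = shut and level; grows as its free end rises, at most 1.3; starts at 0.6 to 1.0. A weak spring lifts it to about 0.5 unless caught. The sprung catch meets its tip at about 0.12 rad; some 8 N down on the pad clicks it past, to 0.
- strap_a_pad (a point): Middle of the top face of the orange square thumb pad (34 x 34 mm) near the free end of strap A. With the strap shut it is 97.5 mm above the table. Its z axis is the strap's outward normal (up when shut), its x axis points along the strap towards the hinge, its y axis is the hinge axis.
- strap_a_hinge (a point): Hinge axis of strap A, 88 mm above the table at the cradle's +x side, in the middle of the strap's width; the hinge axis is the cradle's y. The pad centre is 78 mm from it along the strap and 9.5 mm above it when shut; the strap's tip is 110 mm from it.
- strap_b (a joint): Opening angle (rad) of strap B, a steel strap 98 x 36 x 7 mm over the saddle at the cradle's -y end. 0 = shut and level; grows as its free end rises, at most 1.3; starts at 0.6 to 1.0. A weak spring lifts it to about 0.5 unless caught. The sprung catch meets its tip at about 0.12 rad; some 8 N down on the pad clicks it past, to 0.
- strap_b_pad (a point): Middle of the top face of the orange square thumb pad (34 x 34 mm) near the free end of strap B. With the strap shut it is 97.5 mm above the table. Its z axis is the strap's outward normal (up when shut), its x axis points along the strap towards the hinge, its y axis is the hinge axis.
- strap_b_hinge (a point): Hinge axis of strap B, 88 mm above the table at the cradle's +x side, in the middle of the strap's width; the hinge axis is the cradle's y. The pad centre is 78 mm from it along the strap and 9.5 mm above it when shut; the strap's tip is 110 mm from it.
- paste_jar: Loose bystander: green glass jar with white cap, 64 mm in diameter, 75 mm high. Origin: centre of its underside.
- felt_wheel: Loose bystander: grey felt wheel lying flat, 90 mm in diameter, 34 mm high. Origin: centre of its underside.
- compound_bar: Loose bystander: green bar of polishing compound, 90 x 45 x 40 mm. Origin: centre of its underside.
- loupe: Loose bystander: black loupe, 48 mm in diameter, 40 mm high. Origin: centre of its underside.

How it is judged:
By the outcome, as a careful person would: the job done as asked, in the order asked, and still so for the second after the job is handed in, with the robot touching nothing.
It also fails if it takes over 51 s, if anything falls off the work surface, if the arm or the gripper's body presses on something with over 40 N, if the wrist force passes 120 N, or if a joint passes its speed limit or range.

## Robot

A 6-joint arm with a two-finger parallel gripper is mounted at the origin on the work surface. World frame = base frame: x ahead of the robot, y to its left, z up, the work surface at z = 0. Lengths are in m, angles in rad, forces in N, time in s.
With the tool pointing down it reaches from about 0.4 to 0.925 m from the base axis. Payload 12.5 kg.
Tool frame: the origin (TCP) lies at the very end of the fingers, on their centre line; the grasp point (between the pads) lies 19 mm behind it; z points along the fingers, y is the line along which they close (so a half turn about z gives the same grasp; the last joint's range is limited). The gripper opens to 95 mm and grips with 3 to 60 N. Pads are 20 mm wide; open, the fingers measure 119 mm over their backs; the gripper's body (75 mm by 180 mm) begins 59 mm behind the grasp point.
Start: joints at [-1.364, 0.491, 1.559, -0, 1.092, -0.106], TCP at [0.192, -0.595, 0.215] pointing down, gripper open.
Joint ranges: [-3.1, 3.1], [-0.84, 2.19], [0.05, 2.79], [-1.13, 4.28], [0.06, 2.93], [-2.69, 2.69]. Speed limits (rad/s): [2.22, 2.22, 2.79, 3.14, 3.14, 3.14].

## Interface

Orientations are given as a rotation vector (axis times angle).
In Python, from cell import env, eyes gives the robot as it stands. The module is installed in compiled form; this text tells all that it offers.
- The arm moves only by the tool apply_moves, never from a script. Its argument "rows" is a list of rows, each a list of 7 numbers: the shift along the tool's x, y, z in mm, then the turn, a rotation vector about the tool's x, y, z in degrees, then the closure in counts, from 0 (fully open) to 255 (shut). In form: [[x, y, z, wx, wy, wz, fingers], ...]. A call has 1 to 5 rows; each row shifts and turns the commanded pose from where the row before left it, along the tool's axes as they then stand; what a row does not reach is not made up. A row lasts 1/12 s, in which the tool goes at most 41.7 mm and 7.16 degrees, less where a joint would pass 70% of its speed; a pose out of reach is approached as far as the arm can. A call is refused whole if a number of a shift passes 41.7 or a number of a turn 7.16, either way. A call with a gripper value outside its range is refused whole. The fingers move at their own pace and stop on an object; "grip_force" is the grip in N (left out, the last holds). Time passes only in rows, so rows that do not move let the fingers close. It gives the time, the measured TCP pose, the force and the opening at its end, in the units of the state.
- env.get_obs(): the state, without advancing time (a new reading comes with each control period).
- eyes.get_image(name): name is "side" or "top" or "wrist"; returns a dict with "image" (420x560x3 uint8, blue, green, red), "fx", "fy", "cx", "cy" (pixels), "dist" ([k1, k2, p1, p2, k3] as OpenCV has them; the pictures are not rectified), "pose" (4x4, takes a point from camera to world coordinates). Camera axes: x right, y up, looking along -z (the intrinsics and any distortion apply to the point x, -y, -z); pixel columns grow to the right and rows downward; lengths in m; the calibration is good to about 2 mm. A picture is of the moment at which its call begins. There is no depth.
- env.close_job(): hands the job in, once; it reports no verdict.
The state is a dict: "time": time; "joints": joint angles; "joint_vel": joint speeds; "joint_efforts": joint torques, N m; "tool_pos": TCP position; "tool_rot": TCP orientation; "contact_force": force on the tool from outside, world axes, zero at the start; "wrist_torque": the same for the moment, N m; "grip_width": finger opening in m.
Only numpy, scipy, OpenCV 4.12 (cv2) and the standard library are available. Lean on these libraries where they do the work, as an engineer would, in place of code of your own. Each camera call takes 0.05 s, during which the arm holds its last target. There are 200 camera calls.

## Working session

There is one attempt and no reset: what is moved stays moved. The work goes in short steps, Python scripts to look and compute and a tool call to move; the robot and the scene stay as the last step left them, time stands still between calls to the robot, and variables do not carry over. Pictures are saved under pics/ and viewed, on a budget of 10 in all, crops included, one or two more only if the job needs it, and the job is handed in when it is done.

Besides the shell and the picture viewer there is one more tool, called after "Emit:" as a command line: name --pt "numbers of a row" for each row, then --argument value for the rest. apply_moves: Moves the arm, as the interface text tells. Its arguments: {"type":"object","properties":{"rows":{"type":"array"},"grip_force":{"type":"number"}},"required":["rows"]}

```bash
mkdir -p pics
cat > h.py <<'E'
import cv2, numpy as np
from cell import env, eyes
def snap(n,f):
    d=eyes.get_image(n); cv2.imwrite('pics/'+f,d['image']); np.save('pics/'+f+'.npy',d,allow_pickle=True); return d
def load(f): return np.load('pics/'+f+'.npy',allow_pickle=True).item()
def K(d): return np.array([[d['fx'],0,d['cx']],[0,d['fy'],d['cy']],[0,0,1.]])
def ray(d,u,v):
    p=cv2.undistortPoints(np.array([[[u,v]]],float),K(d),np.array(d['dist'],float))[0,0]
    P=np.array(d['pose']); return P[:3,3],P[:3,:3]@np.array([p[0],-p[1],-1.])
def onz(d,u,v,z):
    o,r=ray(d,u,v); return o+r*(z-o[2])/r[2]
def tri(d1,p1,d2,p2):
    o1,r1=ray(d1,*p1);o2,r2=ray(d2,*p2)
    s=np.linalg.lstsq(np.c_[r1,-r2],o2-o1,rcond=None)[0]
    a,b=o1+s[0]*r1,o2+s[1]*r2
    return (a+b)/2,np.linalg.norm(a-b)
def proj(d,X):
    P=np.array(d['pose']); c=P[:3,:3].T@(np.array(X,float)-P[:3,3])
    return cv2.projectPoints(np.array([[c[0],-c[1],-c[2]]]),np.zeros(3),np.zeros(3),K(d),np.array(d['dist'],float))[0].ravel()
E
python3 - <<'E'
from h import *
print(env.get_obs())
for n in('top','side'):
    d=snap(n,n+'0.png'); print(n,np.round(d['pose'],3).tolist())
E
```

```text
{'time': 0.0, 'joints': array([-1.36360823e+00,  4.91533869e-01,  1.55945931e+00, -1.44785496e-06,
        1.09177882e+00, -1.05593992e-01]), 'joint_vel': array([ 1.52925080e-05, -1.47642292e-03,  1.01340237e-03, -1.43543535e-03,
       -4.50432601e-04, -8.54510122e-05]), 'joint_efforts': array([ 1.56272476e-03, -6.12639999e+01, -2.58175635e+01,  6.93259388e-02,
        4.82237292e-02, -1.17465443e-04]), 'tool_pos': array([ 0.19228569, -0.59440127,  0.21407434]), 'tool_rot': array([-3.10208855e+00, -4.89134216e-01,  9.60412563e-05]), 'contact_force': array([-0.0049886, -0.2152574,  0.1777075]), 'wrist_torque': array([ 0.03334657, -0.03231363, -0.00482671]), 'grip_width': 0.09495483724260238}
top [[-0.025, 0.989, -0.145, 0.517], [-1.0, -0.023, 0.009, 0.101], [0.006, 0.145, 0.989, 0.893], [0.0, 0.0, 0.0, 1.0]]
side [[-0.791, 0.473, -0.388, 0.32], [-0.612, -0.604, 0.511, 0.516], [0.007, 0.642, 0.767, 0.749], [0.0, 0.0, 0.0, 1.0]]
```

View pics/top0.png

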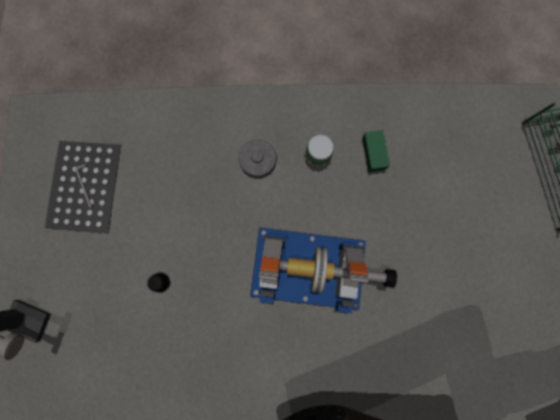

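View pics/side0.png

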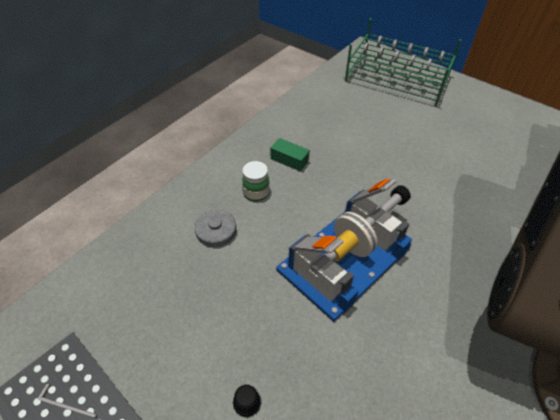

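The top view shows the cradle at about (308,268), its knob at (391,278) and the orange pads at (270,265) and (358,268). The bystanders are all clear of it: wheel (258,158), jar (320,150), bar (377,150), loupe (159,282). The arm base is at the bottom.

Run:
```python
from h import *
t=load('top0.png'); s=load('side0.png')
def blobs(d,lo,hi,roi,amin=15):
    h=cv2.cvtColor(d['image'],cv2.COLOR_BGR2HSV); m=cv2.inRange(h,lo,hi); k=np.zeros_like(m); x0,y0,x1,y1=roi; k[y0:y1,x0:x1]=m[y0:y1,x0:x1]
    n,l,st,c=cv2.connectedComponentsWithStats(k); return k,[(c[i].round(1).tolist(),st[i].tolist()) for i in range(1,n) if st[i][4]>=amin]
R=(235,215,410,325)
k,b=blobs(t,(105,120,40),(125,255,255),R); print('blue',b)
rect=cv2.minAreaRect(cv2.findNonZero(k)); print(rect)
hull=cv2.convexHull(cv2.findNonZero(k)); 
pts=np.array([onz(t,*p[0],0.016)[:2] for p in hull]); print('hull world',pts.round(3).tolist())
for nm,d,r in(('t',t,R),('s',s,(260,150,430,330))):
    print(nm,'orange',blobs(d,(2,170,90),(14,255,255),r)[1]); print(nm,'brass',blobs(d,(15,140,90),(28,255,255),r)[1]); print(nm,'dark',blobs(d,(0,0,0),(179,255,28),r)[1])
```

```text
blue [([303.6, 268.9], [251, 228, 114, 85, 3454])]
((308.0461730957031, 270.63079833984375), (108.15828704833984, 73.18049621582031), 7.125016689300537)
hull world [[0.559, -0.091], [0.462, -0.077], [0.419, -0.071], [0.417, -0.068], [0.411, -0.052], [0.409, -0.043], [0.409, -0.041], [0.436, 0.141], [0.439, 0.148], [0.45, 0.168], [0.453, 0.171], [0.462, 0.17], [0.6, 0.15], [0.605, 0.148], [0.604, 0.145], [0.602, 0.125], [0.571, -0.078], [0.569, -0.09], [0.566, -0.092]]
t orange [([269.6, 264.1], [262, 258, 16, 13, 187]), ([357.7, 268.0], [350, 263, 17, 11, 151])]
t brass [([301.7, 262.6], [290, 260, 24, 7, 106]), ([329.8, 266.2], [328, 264, 5, 5, 19]), ([300.3, 271.9], [288, 269, 25, 7, 123]), ([329.0, 275.1], [327, 273, 5, 5, 21])]
t dark [([390.1, 278.1], [383, 270, 13, 17, 155])]
s orange [([378.7, 184.8], [369, 179, 20, 13, 82]), ([323.8, 241.6], [313, 236, 23, 13, 162])]
s brass [([346.3, 242.7], [335, 230, 23, 28, 353])]
s dark [([401.9, 194.0], [392, 187, 18, 17, 138])]
```

Run:
```python
from h import *
t=load('top0.png'); s=load('side0.png')
C=np.array([0.509,0.039]); 
def loc(p,yaw): 
    c,sn=np.cos(yaw),np.sin(yaw); d=np.array(p[:2])-C; return np.round([c*d[0]+sn*d[1],-sn*d[0]+c*d[1],p[2]],4)
k,e=tri(t,(390.1,278.1),s,(401.9,194)); print('knob tri',k,e)
b=onz(t,301,267.5,.07); k2=onz(t,389.6,278.1,.07); br=onz(t,329.5,270.6,.07)
print('axis yaw',np.arctan2(-(b-k2)[0]*-1*-1,(b-k2)[1]), b,br,k2)
kb=onz(t,396,278.5,.07);kl=onz(t,396,278.5,.075); print('face',kb)
for yaw in(-.147,):
    for n,p in(('k',k),('k2',k2),('b',b),('br',br),('face',kb)): print(n,loc(p,yaw))
    for n,a,c in(('A',(269.6,264.1),(323.8,241.6)),('B',(357.7,268),(378.7,184.8))):
        p,e=tri(t,a,s,c); l=loc(p,yaw); print(n,p.round(4),e,l)
        # angle from z and x relative hinge at unknown hx: pad z = .088+78 sin+9.5cos
        from scipy.optimize import brentq
        th=brentq(lambda q:.088+.078*np.sin(q)+.0095*np.cos(q)-p[2],-.2,1.4); print(th,'hinge x local',l[0]+.078*np.cos(th)-.0095*np.sin(th))
```

```text
knob tri [ 0.48263019 -0.13307094  0.07089702] 0.0032526640614306225
axis yaw -0.14625854548305273 [0.51210572 0.05837619 0.07      ] [ 0.5039058 -0.0025111  0.07     ] [ 0.48412654 -0.13155719  0.07      ]
face [ 0.48282388 -0.14545406  0.07      ]
k [-0.0009 -0.1741  0.0709]
k2 [ 0.0004 -0.1724  0.07  ]
b [0.0002 0.0196 0.07  ]
br [ 0.001  -0.0418  0.07  ]
face [ 0.0011 -0.1863  0.07  ]
A [0.5203 0.123  0.1442] 0.0009151271448960069 [-0.0012  0.0847  0.1442]
0.6751315576017625 hinge x local 0.0537512290990667
B [ 0.5082 -0.0468  0.155 ] 0.0011218256168845293 [ 0.0118 -0.085   0.155 ]
0.8989842030557345 hinge x local 0.052912013961111365
```

Emit:
apply_moves --pt "0 0 0 0 0 -7.1 255" --pt "0 0 0 0 0 -7.1 255" --pt "0 0 0 0 0 -7.1 255" --pt "0 0 0 0 0 -7.1 255" --pt "0 0 0 0 0 -7.1 255" --grip_force 30

```text
time: 0.52
tool_pos: [0.1923, -0.5945, 0.2143]
tool_rot: [-2.801, -1.42, -0.0]
contact_force: [0.3, 0.5, -0.4]
grip_width: 0.0672
```

Emit:
apply_moves --pt "0 0 0 0 0 -7.1 255" --pt "0 0 0 0 0 -7.1 255" --pt "0 0 0 0 0 -7.1 255" --pt "0 0 0 0 0 -7.1 255" --pt "0 0 0 0 0 0 255"

```text
time: 0.93
tool_pos: [0.1923, -0.5945, 0.2143]
tool_rot: [-2.368, -2.064, -0.0]
contact_force: [-0.8, -0.1, 0.7]
grip_width: 0.0341
```

```bash
cat >> h.py <<'E'
from scipy.spatial.transform import Rotation as Rn
C=np.array([0.509,0.039]); YAW=-.147
def state(target=None):
    """target: cradle-local x,y and z of TCP (m); prints local pose and shift in tool mm"""
    o=env.get_obs(); p=o['tool_pos']; R=Rn.from_rotvec(o['tool_rot']).as_matrix()
    c,s=np.cos(YAW),np.sin(YAW); M=np.array([[c,-s,0],[s,c,0],[0,0,1]]); C3=np.r_[C,0]
    print('t',round(o['time'],2),'local mm',(1e3*M.T@(p-C3)).round(1),'F',(M.T@o['contact_force']).round(1),'w',round(o['grip_width'],4))
    print('tool axes in cradle',(M.T@R).round(3).tolist())
    if target is not None:
        w=M@np.array(target)+C3; print('tool shift mm',(1e3*R.T@(w-p)).round(1),'turn deg',np.degrees(Rn.from_matrix(R.T@M@np.array([[0,1,0],[1,0,0],[0,0,-1.]])).as_rotvec()).round(2))
E
python3 -c "
from h import *
state((0,-.215,.15))"
```

```text
t 0.93 local mm [-220.5 -673.1  214.3] F [-0.8 -0.3  0.7] w 0.0341
tool axes in cradle [[-0.01, 1.0, -0.0], [1.0, 0.01, 0.001], [0.001, -0.0, -1.0]]
tool shift mm [455.8 225.1  64.5] turn deg [-0.02 -0.03  0.58]
```

Emit:
apply_moves --pt "35 17.3 5 0 0 0.5 255" --pt "35 17.3 5 0 0 0 255" --pt "35 17.3 5 0 0 0 255" --pt "35 17.3 5 0 0 0 255" --pt "35 17.3 5 0 0 0 255"

```text
time: 1.35
tool_pos: [0.3046, -0.4329, 0.1893]
tool_rot: [-2.389, -2.041, -0.0]
contact_force: [0.6, 0.2, 0.7]
grip_width: 0.0024
```

Emit:
apply_moves --pt "35 17.3 5 0 0 0 255" --pt "35 17.3 5 0 0 0 255" --pt "35 17.3 5 0 0 0 255" --pt "35 17.3 5 0 0 0 255" --pt "30 17 5 0 0 0 255"

```text
time: 1.77
tool_pos: [0.4155, -0.2773, 0.1645]
tool_rot: [-2.388, -2.041, -0.0]
contact_force: [0.9, -1.0, 0.5]
grip_width: 0.0003
```

```bash
python3 -c "
from h import *
state((0,-.215,.15))"
```

```text
t 1.77 local mm [ -46.1 -326.6  164.5] F [ 1.1 -0.9  0.5] w 0.0003
tool axes in cradle [[0.009, 1.0, -0.0], [1.0, -0.009, 0.0], [0.0, -0.0, -1.0]]
tool shift mm [112.   45.1  14.5] turn deg [-0.   -0.01 -0.53]
```

Emit:
apply_moves --pt "36 15 5 0 0 -0.5 255" --pt "36 15 5 0 0 0 255" --pt "36 15 20 0 0 0 255" --pt "4 0 40 0 0 0 255" --pt "0 0 39 0 0 0 255"

```text
time: 2.18
tool_pos: [0.476, -0.1749, 0.0563]
tool_rot: [2.373, 2.054, 0.002]
contact_force: [0.8, -0.3, -1.5]
grip_width: 0.0006
```

Run:
```python
from h import *
state((0,-.196,.055))
t=snap('top','top1.png'); s=snap('side','side1.png')
a=cv2.resize(t['image'][210:340,240:420],None,fx=3,fy=3); b=cv2.resize(s['image'][150:330,260:440],None,fx=2.4,fy=2.4)
im=np.zeros((390+432,540,3),np.uint8); im[:390]=a; im[390:,:432]=b; cv2.imwrite('pics/c1.png',cv2.resize(im,None,fx=.7,fy=.7))
```

```text
t 2.18 local mm [  -1.3 -216.4   56.3] F [ 0.8 -0.2 -1.5] w 0.0006
tool axes in cradle [[-0.003, 1.0, 0.003], [1.0, 0.003, -0.001], [-0.001, 0.003, -1.0]]
tool shift mm [20.4  1.4  1.3] turn deg [0.18 0.06 0.17]
```

View pics/c1.png

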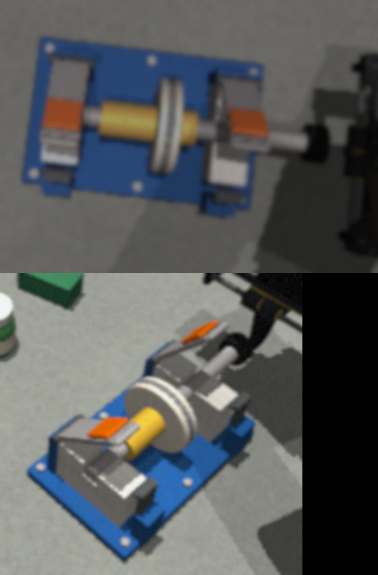

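The view shows the closed fingers (crop about (355,150)) lined up beyond the knob (316,142), with strap B clear of the gripper body. I'll push now, slowing near the end.

Emit:
apply_moves --pt "8 1 0 0 0 0 255" --pt "5 0 0 0 0 0 255" --pt "4 0 0 0 0 0 255" --pt "4 0 0 0 0 0 255" --pt "4 0 0 0 0 0 255"

```text
time: 2.7
tool_pos: [0.4798, -0.1524, 0.0582]
tool_rot: [2.373, 2.055, 0.002]
contact_force: [-0.5, -7.1, 4.2]
grip_width: 0.0002
```

Emit:
apply_moves --pt "3 0 0 0 0 0 255" --pt "3 0 0 0 0 0 255" --pt "2 0 0 0 0 0 255" --pt "2 0 0 0 0 0 255" --pt "0 0 0 0 0 0 255"

```text
time: 3.12
tool_pos: [0.4814, -0.1429, 0.0578]
tool_rot: [2.372, 2.055, 0.001]
contact_force: [-0.2, -4.8, 3.6]
grip_width: 0.0003
```

Run:
```python
from h import *
state((0,-.175,.055))
```

```text
t 3.12 local mm [  -0.6 -184.    57.8] F [ 0.5 -4.8  3.6] w 0.0003
tool axes in cradle [[-0.004, 1.0, 0.003], [1.0, 0.004, -0.001], [-0.001, 0.003, -1.0]]
tool shift mm [9.  0.7 2.8] turn deg [0.17 0.08 0.23]
```

Emit:
apply_moves --pt "2 0 0 0 0 0 255" --pt "1.5 0 0 0 0 0 255" --pt "1.5 0 0 0 0 0 255" --pt "1 0 0 0 0 0 255" --pt "0 0 0 0 0 0 255"

```text
time: 3.53
tool_pos: [0.4822, -0.1371, 0.0577]
tool_rot: [2.372, 2.055, 0.001]
contact_force: [0.1, -5.6, 4.4]
grip_width: 0.0005
```

Emit:
apply_moves --pt "1 0 0 0 0 0 255" --pt "1 0 0 0 0 0 255" --pt "0 0 0 0 0 0 255"

```text
time: 3.78
tool_pos: [0.4825, -0.1358, 0.0577]
tool_rot: [2.371, 2.055, 0.0]
contact_force: [-1.9, -11.6, 4.6]
grip_width: 0.0007
```

Emit:
apply_moves --pt "1 0 0 0 0 0 255" --pt "0 0 0 0 0 0 255"

```text
time: 3.95
tool_pos: [0.4826, -0.1357, 0.0578]
tool_rot: [2.37, 2.055, -0.001]
contact_force: [-5.6, -21.4, 3.7]
grip_width: 0.0002
```

Contact: force rose to 21 N with no further motion at TCP y = −177 mm (expected −175), so the collar is seated. I'll back off, rise, and go over strap B.

Emit:
apply_moves --pt "-12 0 0 0 0 0 255" --pt "-15 0 0 0 0 0 255" --pt "0 0 -40 0 0 0 255" --pt "0 0 -41 0 0 0 255" --pt "0 0 -41 0 0 0 255"

```text
time: 4.37
tool_pos: [0.4774, -0.1602, 0.1801]
tool_rot: [-2.374, -2.055, 0.001]
contact_force: [0.7, 0.4, 1.1]
grip_width: 0.0008
```

Run:
```python
from h import *
state((.023,-.085,.185))
t=snap('top','top2.png'); cv2.imwrite('pics/c2.png',cv2.resize(t['image'][210:340,240:420],None,fx=4,fy=4,interpolation=cv2.INTER_CUBIC))
```

```text
t 4.37 local mm [  -2.1 -201.7  180.1] F [0.6 0.5 1.1] w 0.0008
tool axes in cradle [[-0.003, 1.0, -0.002], [1.0, 0.003, 0.001], [0.001, -0.002, -1.0]]
tool shift mm [116.6  25.5  -4.8] turn deg [-0.09 -0.04  0.19]
```

View pics/c2.png

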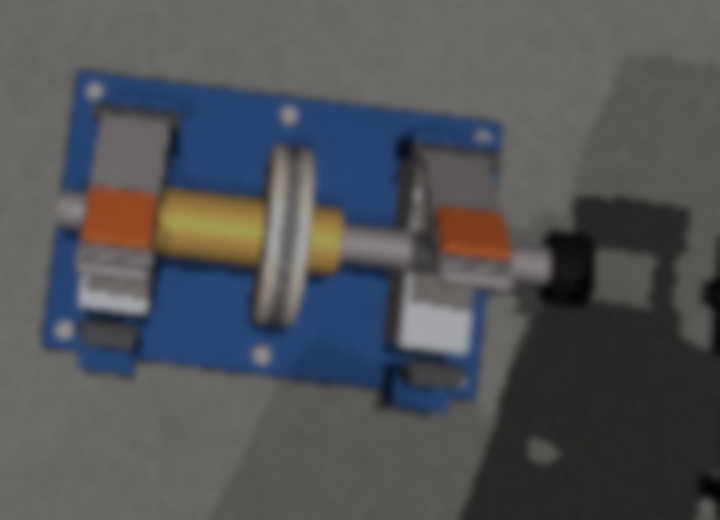

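The collar now meets saddle A's edge (crop about (157,225)), the wheel is centred on the plate at (287,235), and both straps are open.

Emit:
apply_moves --pt "29 8 -15 0 0 0 255" --pt "29 8 0 0 0 0 255" --pt "29 8 0 0 0 0 255" --pt "29 1.5 0 0 0 0 255" --pt "0 0 15 0 0 0 255"

```text
time: 4.83
tool_pos: [0.5213, -0.0456, 0.1809]
tool_rot: [2.369, 2.058, 0.005]
contact_force: [-0.1, -0.4, 0.4]
grip_width: 0.0003
```

Run:
```python
from h import *
state((.023,-.085,.160))
```

```text
t 4.83 local mm [ 24.6 -81.9 180.9] F [-0.1 -0.4  0.4] w 0.0003
tool axes in cradle [[-0.007, 1.0, 0.005], [1.0, 0.007, 0.001], [0.0, 0.005, -1.0]]
tool shift mm [-3.1 -1.7 20.9] turn deg [ 0.26 -0.03  0.38]
```

Emit:
apply_moves --pt "-3 -1 22 0 0 0 255" --pt "0 -9 11 0 0 0 255" --pt "0 -9 8 0 0 0 255" --pt "0 -10 13 0 0 0 255" --pt "0 -8 14 0 0 0 255"

```text
time: 5.25
tool_pos: [0.4828, -0.0467, 0.1109]
tool_rot: [2.373, 2.056, 0.002]
contact_force: [2.2, -0.8, 1.0]
grip_width: 0.0005
```

Emit:
apply_moves --pt "0 -5 6 0 0 0 255" --pt "0 -4 4 0 0 0 255" --pt "0 -1 2 0 0 0 255" --pt "0 0 2 0 0 0 255" --pt "0 0 0 0 0 0 255"

```text
time: 5.67
tool_pos: [0.4726, -0.0453, 0.0973]
tool_rot: [-2.374, -2.057, 0.001]
contact_force: [-3.9, 0.6, 13.8]
grip_width: 0.0001
```

Run:
```python
from h import *
state((-.022,-.085,.0965))
```

```text
t 5.67 local mm [-23.6 -88.7  97.3] F [-4.   0.  13.8] w 0.0001
tool axes in cradle [[-0.004, 1.0, -0.0], [1.0, 0.004, -0.0], [-0.0, -0.0, -1.0]]
tool shift mm [3.7 1.7 0.8] turn deg [-0.02  0.01  0.24]
```

Emit:
apply_moves --pt "0 0 1.5 0 0 0 255" --pt "0 0 0 0 0 0 255" --pt "0 0 0 0 0 0 255"

```text
time: 5.92
tool_pos: [0.4726, -0.0453, 0.0968]
tool_rot: [2.374, 2.057, 0.0]
contact_force: [-8.0, 0.5, 27.1]
grip_width: 0.0006
```

Emit:
apply_moves --pt "0 0 -8 0 0 0 255" --pt "0 0 -35 0 0 0 255" --pt "0 0 -41 0 0 0 255" --pt "25 17 -10 0 0 0 255" --pt "38 17 0 0 0 0 255"

```text
time: 6.33
tool_pos: [0.5168, 0.0111, 0.1931]
tool_rot: [2.375, 2.05, 0.006]
contact_force: [1.2, -0.8, -0.7]
grip_width: 0.0006
```

Emit:
apply_moves --pt "38 2 0 0 0 0 255" --pt "38 0 0 0 0 0 255" --pt "33 0 0 0 0 0 255" --pt "0 0 0 0 0 0 255"

```text
time: 6.67
tool_pos: [0.5331, 0.1244, 0.1892]
tool_rot: [-2.37, -2.061, -0.001]
contact_force: [-0.0, 0.9, 0.5]
grip_width: 0.0002
```

Run:
```python
from h import *
state((.012,.085,.150))
t=snap('side','side3.png'); cv2.imwrite('pics/c3.png',cv2.resize(t['image'][150:330,240:440],None,fx=3.3,fy=3.3,interpolation=cv2.INTER_CUBIC))
```

```text
t 6.67 local mm [ 11.3  88.  189.2] F [-0.2  0.9  0.5] w 0.0002
tool axes in cradle [[-0.008, 1.0, -0.0], [1.0, 0.008, 0.001], [0.001, -0.0, -1.0]]
tool shift mm [-3.   0.7 39.2] turn deg [-0.02 -0.04  0.44]
```

View pics/c3.png

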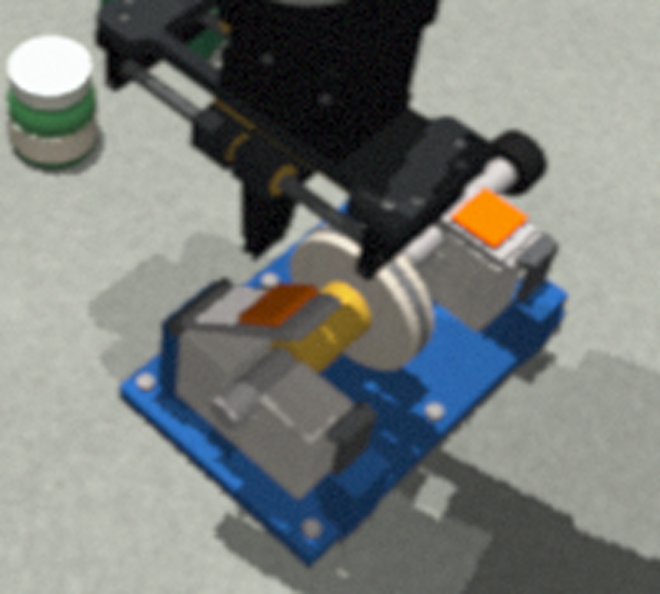

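Strap B is shut and latched under its catch: its pad lies level at crop (488,218). Strap A (275,303) is still open, with the fingers above it.

Emit:
apply_moves --pt "-3 1 33 0 0 0 255" --pt "0 -3 13 0 0 0 255" --pt "0 -10 14 0 0 0 255" --pt "0 -9 14 0 0 0 255" --pt "0 -4 4 0 0 0 255"

```text
time: 7.13
tool_pos: [0.5063, 0.1195, 0.1097]
tool_rot: [-2.374, -2.056, 0.004]
contact_force: [0.7, -0.9, -0.1]
grip_width: 0.0003
```

Emit:
apply_moves --pt "0 -4 5 0 0 0 255" --pt "0 -3 4 0 0 0 255" --pt "0 -1 3 0 0 0 255" --pt "0 0 2 0 0 0 255" --pt "0 0 0 0 0 0 255"

```text
time: 7.55
tool_pos: [0.5004, 0.1213, 0.0977]
tool_rot: [2.374, 2.056, 0.001]
contact_force: [1.4, -1.2, 5.3]
grip_width: 0.0002
```

Run:
```python
from h import *
state((-.022,.085,.0965))
```

```text
t 7.55 local mm [-20.6  80.1  97.7] F [ 1.5 -1.   5.3] w 0.0002
tool axes in cradle [[-0.004, 1.0, 0.001], [1.0, 0.004, 0.0], [0.0, 0.001, -1.0]]
tool shift mm [ 4.9 -1.4  1.2] turn deg [ 0.06 -0.01  0.23]
```

Now press 3 mm further for certainty, then retreat upward and well clear.

Emit:
apply_moves --pt "0 0 1.5 0 0 0 255" --pt "0 0 1.5 0 0 0 255" --pt "0 0 0 0 0 0 255" --pt "0 0 0 0 0 0 255"

```text
time: 7.88
tool_pos: [0.5004, 0.1213, 0.0967]
tool_rot: [2.373, 2.056, 0.003]
contact_force: [-6.4, -2.9, 32.3]
grip_width: 0.0004
```

Emit:
apply_moves --pt "0 0 -8 0 0 0 255" --pt "0 0 -38 0 0 0 255" --pt "0 0 -41 0 0 0 255" --pt "0 0 -41 0 0 0 255" --pt "0 0 -30 0 0 0 255"

```text
time: 8.3
tool_pos: [0.4998, 0.1214, 0.2557]
tool_rot: [2.374, 2.056, 0.003]
contact_force: [-0.4, 0.7, 0.7]
grip_width: 0.0002
```

Emit:
apply_moves --pt "-38 0 0 0 0 0 255" --pt "-38 0 0 0 0 0 255" --pt "-38 0 0 0 0 0 255" --pt "-38 0 0 0 0 0 255" --pt "-38 0 0 0 0 0 255"

```text
time: 8.72
tool_pos: [0.4719, -0.0681, 0.2525]
tool_rot: [-2.374, -2.058, 0.0]
contact_force: [1.3, -0.2, -0.5]
grip_width: 0.0003
```

Emit:
apply_moves --pt "-38 0 0 0 0 0 255" --pt "-38 0 0 0 0 0 255" --pt "-38 0 0 0 0 0 255" --pt "-38 0 0 0 0 0 255" --pt "0 0 0 0 0 0 255"

```text
time: 9.13
tool_pos: [0.4501, -0.2221, 0.2521]
tool_rot: [2.378, 2.052, -0.001]
contact_force: [-0.6, 1.4, 0.3]
grip_width: 0.0004
```

Run:
```python
from h import *
state()
s=snap('side','side4.png'); t=snap('top','top4.png')
a=cv2.resize(t['image'][200:340,230:430],None,fx=3,fy=3,interpolation=cv2.INTER_CUBIC); b=cv2.resize(s['image'][100:340,160:440],None,fx=1.75*1.02,fy=1.75,interpolation=cv2.INTER_CUBIC)[:, :500]
im=np.zeros((420+420,600,3),np.uint8); im[:420]=a; im[420:,:b.shape[1]]=b; cv2.imwrite('pics/c4.png',cv2.resize(im,None,fx=.71,fy=.71))
def m(d,lo,hi,r):
    k=cv2.inRange(cv2.cvtColor(d['image'],cv2.COLOR_BGR2HSV),lo,hi); z=np.zeros_like(k); x0,y0,x1,y1=r; z[y0:y1,x0:x1]=k[y0:y1,x0:x1]
    n,l,st,c=cv2.connectedComponentsWithStats(z); return [(c[i].round(1).tolist(),int(st[i][4])) for i in range(1,n) if st[i][4]>30]
print(m(t,(2,170,70),(14,255,255),(235,215,410,325)),m(s,(2,170,70),(14,255,255),(260,150,430,330)))
for y in(.085,-.085):
    c,sn=np.cos(YAW),np.sin(YAW); w=[C[0]+c*-.025-sn*y,C[1]+sn*-.025+c*y,.0975]; print('shut expect',proj(t,w).round(1),proj(s,w).round(1))
d0=cv2.absdiff(t['image'],load('top0.png')['image']).max(2)
for n,(u,v) in dict(wheel=(258,158),jar=(320,150),bar=(377,150),loupe=(159,282)).items(): print(n,int(d0[v-22:v+22,u-22:u+22].max()))
```

```text
t 9.13 local mm [ -20.  -266.9  252.1] F [-0.8  1.3  0.3] w 0.0004
tool axes in cradle [[-0.0, 1.0, -0.0], [1.0, 0.0, -0.001], [-0.001, -0.0, -1.0]]
[([269.1, 276.0], 164), ([350.1, 285.7], 179)] [([388.2, 218.4], 52), ([331.1, 268.8], 59)]
shut expect [268.8 275.9] [330.9 264.5]
shut expect [350.5 285.9] [387.8 214.4]
wheel 4
jar 5
bar 5
loupe 5
```

View pics/c4.png

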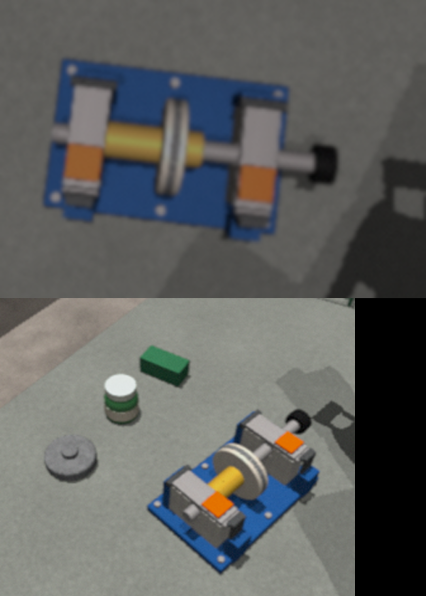

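Both pads lie level at the shut positions, crop (84,165) and (256,185). The collar is against saddle A at (103,140), and nothing else moved. One numeric check of the mandrel, then I hand in.

Run:
```python
from h import *
t=load('top4.png')
h=cv2.cvtColor(t['image'],cv2.COLOR_BGR2HSV); m=cv2.inRange(h,(0,0,0),(179,255,28))[260:300,370:395]
v,u=np.nonzero(m); p=onz(t,u.mean()+370,v.mean()+260,.07)[:2]-C
c,s=np.cos(YAW),np.sin(YAW); print('knob centre local',c*p[0]+s*p[1],-s*p[0]+c*p[1],'home y -0.154')
print(env.close_job())
```

```text
knob centre local 0.0007103089347305913 -0.15525078751953358 home y -0.154
the job is handed in; nothing more can be done
None
```

I pushed the mandrel home by its knob, then pressed strap B and strap A shut, and handed the job in at about 9 s on the robot's clock with the arm clear.

- **Mandrel:** the push stopped dead at about 21 N. Afterwards the knob centre measured y = −155 mm, against −154 mm at home, and the picture shows the collar on saddle A.
- **Straps:** I pressed both to the shut height with 27 to 32 N at the fingers, well over the 8 N the catches need. Both stayed down after release. In the top view the pads lie within 0.5 px of the shut position.
- **One disagreement:** in the side view both pads read about 4 px lower than expected. I put this down to a partial colour mask, since the shift is the same for both and both straps look level, but I did not check further.
- **Bystanders:** the top view shows no change at the jar, felt wheel, green bar or loupe.

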